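# Load a filter cube into the push-to-open filter module

### The arm

A 7-joint arm with a two-finger parallel gripper is mounted at the origin on the work surface. World frame = base frame: x ahead of the robot, y to its left, z up, the work surface at z = 0. Lengths are in m, angles in rad, forces in N, time in s.
With the tool pointing down it reaches from about 0.425 to 1.025 m from the base axis. Payload 9.4 kg.
Tool frame: the origin (TCP) lies midway between the tips of the shut fingers; the grasp point (between the pads) lies ctrl.grip_depth behind it (ctrl.grip_depth is the distance from the TCP to the grasp point, in m); z points along the fingers, y is the direction in which the jaws open and shut (so a half turn about z gives the same grasp; the last joint's range is limited). The gripper opens to 85 mm and grips with 20 to 120 N. Pads are 22 mm wide; open, the fingers measure 114 mm over their backs; the gripper's body (76 mm by 85 mm) begins 54 mm behind the grasp point. The pads swing forward as they close: fully open they stand 13 mm farther back than shut.
Start: joints at [-1.265, 0.599, -0.003, 1.599, 0.002, 0.943, -0.08], TCP at [0.271, 0.673, 0.231] pointing down, gripper open.
Joint ranges: [-2.57, 2.57], [-0.35, 1.97], [-1.29, 1.29], [0.11, 2.56], [-1.05, 4.19], [0.11, 1.86], [-2.63, 2.63]. Speed limits (rad/s): [2.22, 2.22, 3.01, 3.01, 3.14, 3.14, 3.14].

### API

Orientations are given as [roll, pitch, yaw] about the fixed x, y, z axes, in that order (R = Rz(yaw) Ry(pitch) Rx(roll)).
In Python, from workcell import ctrl gives the robot as it stands.
- The arm moves only by the tool send_rows, never from a script. Its argument "increments" is a list of rows, each a list of 4 numbers: the shift along the tool's x, y, z in cm, then the turn about the tool's z in rad. A call has 1 to 5 rows; each row shifts and turns the commanded pose from where the row before left it, along the tool's axes as they then stand; what a row does not reach is not made up. A row lasts 1/10 s, in which the tool goes at most 50 mm and 8.59 degrees, less where a joint would pass 70% of its speed; a pose out of reach is approached as far as the arm can. A call with a gripper value outside its range is refused whole. "fingers" is the finger opening in cm, from 0 to 8.54, set as the call begins (left out, the last holds). The fingers move at their own pace and stop on an object; "squeeze" is the grip in N (left out, the last holds). Time passes only in rows, so rows that do not move let the fingers close. It gives the time, the measured TCP pose, the force and the opening at its end, in the units of the state.
- ctrl.sense(): the state, without advancing time (a new reading comes with each control period).
- ctrl.get_image(name): name is "scene" or "top" or "wrist"; returns a dict with "image" (400x640x3 uint8, blue, green, red), "depth" (400x640 float32, m along the optical axis (not along the pixel's ray), 0 where there is no reading), "camera_matrix" (3x3 intrinsics, pixels), "k1" (the pictures are not rectified: a ray, as slopes to the right and down, at radius r is drawn at 1 + k1 r^2 times it, then the intrinsics apply), "R" (3x3) and "t" (3): a world point X has camera coordinates R X + t. Camera axes: x right, y down, z forward; pixel columns grow to the right and rows downward; lengths in m; the calibration is good to about 2 mm. A picture is of the moment at which its call begins.
- ctrl.job_done(): hands the job in, once; it reports no verdict.
The state is a dict: "time": time; "joints": joint angles; "qd": joint speeds; "effort": joint torques, N m; "tcp_pos": TCP position; "orientation": TCP orientation; "wrist_force": force on the tool from outside, world axes, zero at the start; "moment": the same for the moment, N m; "grip_width": opening from 0.0 (shut) to 1.0 (fully open).
Only numpy, scipy, OpenCV 4.12 (cv2) and the standard library are available. Lean on these libraries where they do the work, as an engineer would, in place of code of your own. Each camera call takes 0.05 s, during which the arm holds its last target. There are 200 camera calls.

### The job

Press the front of the filter module's drawer to release its touch latch so that it springs fully open, lower the orange filter cube into the empty pocket and let go, then push the drawer shut until it stays latched. Work gently: press no harder than 2 kg's weight (20 N) on the drawer, set the cube down without dropping or forcing it, keep the green cube in its pocket, and leave the other things on the bench alone.

Things in the scene. Friction and masses are not known exactly. Their poses are not given: they have to be found in the camera images.
- module: fixed cream instrument box, 200 deep x 190 wide x 100 mm high; origin: centre of its underside on the bench; x axis from its front to its back, y to its left (seen from the robot), z up. The mouth and the drawer are at its front face, x = -100 mm.
- tray: the drawer's cream front panel and black two-pocket tray; frame as module's when the drawer reads 0, sliding along its -x. Panel 12 thick x 150 wide, 34 to 94 mm above the bench; latched, its face stands 30 mm proud of the box (x = -130). Behind it two pockets, each 40 x 40 mm inside, 3 mm walls, 16 mm deep, wall tops 54 mm above the bench; fully open they lie clear in front of the box.
- drawer (a joint): how far the drawer is out (m): 0 latched, 0.072 fully open (end stop), negative pressed in past 0. A spring pushes it out (6 N at 0, 3 N at 0.072), a damper (25 N s/m) slows it: opens in 1 s, following whatever is in front. Press past 0 to the switching point (see front) and let it come back: a latched one is released, an open one caught at 0. Pressed too little, it goes back as it was.
- front (a point): centre of the front's outer face, 76 mm above the bench, 18 mm below the panel's top edge, marked by a blue-grey 18 mm disc; x axis points into the module. The latch switches 8.5 to 18.5 mm past 0: differs per module, hidden, but felt: from 1 mm before it a rubber buffer adds about 3 N per mm to the spring's 6 to 7 N. Switched once the push exceeds 11 N; 20 N is about 3 mm too far.
- empty_pocket (a point): centre of the floor of the empty pocket (the left one seen from the robot), 34 mm behind the front face, 42 mm left of the middle, 38 mm above the bench; moves with the drawer; axes as the module's
- full_pocket (a point): centre of the floor of the other pocket, which holds the green cube; 34 mm behind the front face, 42 mm right of the middle, 38 mm above the bench; moves with the drawer
- orange_cube: dark grey filter cube with orange windows on top and on all four sides, 34 x 34 x 44 mm high, about 90 g, standing on the bench at any turn; origin: centre of its underside; z up. It may go in at any quarter turn. Seated, its origin is at the pocket floor and 28 mm of it stand above the pocket walls.
- green_cube: the same cube with green windows, standing in the full pocket; origin: centre of its underside
- blue_cube: the same cube with blue windows, on the bench; leave alone
- violet_cube: the same cube with violet windows, on the bench; leave alone
- flask: clear flat culture flask with an orange cap, 105 x 50 x 26 mm, lying on the bench; leave alone
- dishes: stack of three clear dishes, 90 mm across, 42 mm high; leave alone
- reagent: amber bottle with blue cap, 60 mm across, 130 mm high; leave alone
There are look-alikes about, which are no part of the job. Leave any white look-alike of the orange_cube alone.

How it is judged:
On the way, in this order (a step that is already met when the one before it is completed fails the run):
1. the drawer has sprung fully open (value of joint drawer above 0.066 m), for 0.2 s.
2. the orange cube stands in the empty pocket of the open drawer and is let go (value of joint drawer above 0.05 m and horizontal distance between orange_cube and empty_pocket below 0.006 m and z of orange_cube in the frame of empty_pocket below 0.003 m and angle between orange_cube's own z axis and vertical below 0.08 rad and contact force between the fingers and orange_cube below 0.05 N), for 0.2 s.
At the end, for the whole second after the job is handed in: the drawer stays latched by itself (within 3 mm of 0), with the orange cube seated upright in the formerly empty pocket and the green cube in the other (each within 6 mm of the pocket's centre, underside within 3 mm of its floor) (value of joint drawer between -0.003 and 0.003 m and horizontal distance between orange_cube and empty_pocket below 0.006 m and z of orange_cube in the frame of empty_pocket below 0.003 m and angle between orange_cube's own z axis and vertical below 0.08 rad and horizontal distance between green_cube and full_pocket below 0.006 m and z of green_cube in the frame of full_pocket below 0.003 m); the robot touches nothing.
It fails at once if the robot presses on the drawer with more than 20 N (contact force between any of the fingers, the arm and tray above 20 N).
It fails at once if the orange cube is dropped or forced into the drawer (more than 25 N between them) (contact force between orange_cube and tray above 25 N).
It fails at once if the green cube leaves its pocket (z of green_cube in the frame of full_pocket above 0.012 m or horizontal distance between green_cube and full_pocket above 0.01 m).
It fails at once if another thing on the bench is moved by more than 20 mm (distance of any of blue_cube, violet_cube, flask, dishes, reagent from where it was at the start of the episode above 0.02 m).
It also fails if it takes over 72 s, if anything falls off the work surface, if the arm or the gripper's body presses on something with over 40 N, if the wrist force passes 120 N, or if a joint passes its speed limit or range.

## Working session

There is one attempt and no reset: what is moved stays moved. The work goes in short steps, Python scripts to look and compute and a tool call to move; the robot and the scene stay as the last step left them, time stands still between calls to the robot, and variables do not carry over. Pictures are saved under pics/ and viewed, about 8 in all and at most 12, crops included, and the job is handed in when it is done.

Besides the shell and the picture viewer there is one more tool, called after "Emit:" by a JSON object that holds its "name" and its "arguments". send_rows: Moves the arm, as the interface text tells. Its arguments: {"type":"object","properties":{"increments":{"type":"array","items":{"type":"array","items":{"type":"number"}}},"fingers":{"type":"number"},"squeeze":{"type":"number"}},"required":["increments"]}

```bash
ls; mkdir -p pics; cat > h.py <<'E'
import numpy as np, cv2
from workcell import ctrl
def snap(n,f=None):
    d=ctrl.get_image(n)
    if f: cv2.imwrite('pics/'+f,d['image'])
    return d
def ray(d,u,v):
    K=d['camera_matrix'];a=np.array([(u-K[0,2])/K[0,0],(v-K[1,2])/K[1,1]]);s=a.copy()
    for _ in range(20): s=a/(1+d['k1']*(s@s))
    R=np.array(d['R']);t=np.array(d['t'])
    return -R.T@t, R.T@np.array([s[0],s[1],1.])
def onz(d,u,v,z):
    c,r=ray(d,u,v); return c+r*(z-c[2])/r[2]
def atd(d,u,v):
    c,r=ray(d,u,v); z=d['depth'][int(round(v)),int(round(u))]; return c+r*z
def proj(d,X):
    p=np.array(d['R'])@X+np.array(d['t']);s=p[:2]/p[2];s=s*(1+d['k1']*(s@s));K=d['camera_matrix']
    return s[0]*K[0,0]+K[0,2],s[1]*K[1,1]+K[1,2]
E
python3 - <<'E'
from h import *
a=snap('scene');b=snap('top')
cv2.imwrite('pics/s.png',a['image']);cv2.imwrite('pics/t.png',b['image'])
for d in(a,b): print(np.round(-np.array(d['R']).T@d['t'],3),d['k1'],d['camera_matrix'][0,0])
print(ctrl.sense(),ctrl.grip_depth)
E
```

```text
pics
[ 1.184 -0.062  0.839] -0.03958413837988336 418.3596090050552
[ 0.432 -0.006  1.084] -0.10150766535633954 401.6817338448923
{'time': 0.1, 'joints': array([-1.26467713,  0.60003829, -0.00249316,  1.60005721,  0.00179564,
        0.94289452, -0.0798149 ]), 'qd': array([-0.00035081, -0.00146791, -0.00104791, -0.00270556, -0.00029831,
       -0.00162549, -0.00098299]), 'effort': array([ 4.93309752e-03, -7.77999973e+01,  1.56959597e+00, -2.58625299e+01,
        1.25991198e-02,  5.51040721e-03, -3.22553410e-05]), 'tcp_pos': array([0.27069675, 0.67211355, 0.23050635]), 'orientation': array([-3.14020539e+00,  1.54945968e-04,  2.75877314e+00]), 'wrist_force': array([-0.01694796,  0.96225493, -1.11724362]), 'moment': array([-0.01484468, -0.03102895, -0.0487541 ]), 'grip_width': 0.9990393846464063} 0.0187
```

View pics/t.png

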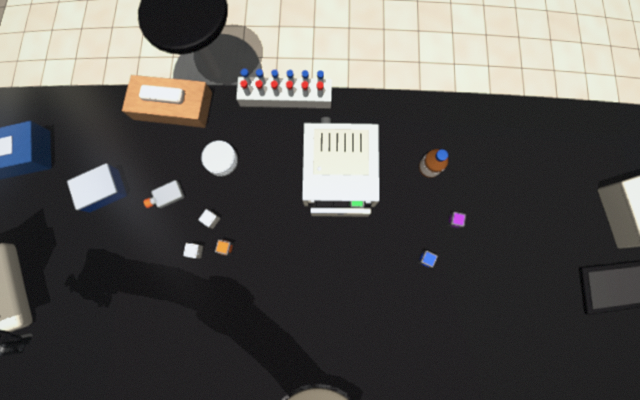

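View pics/s.png

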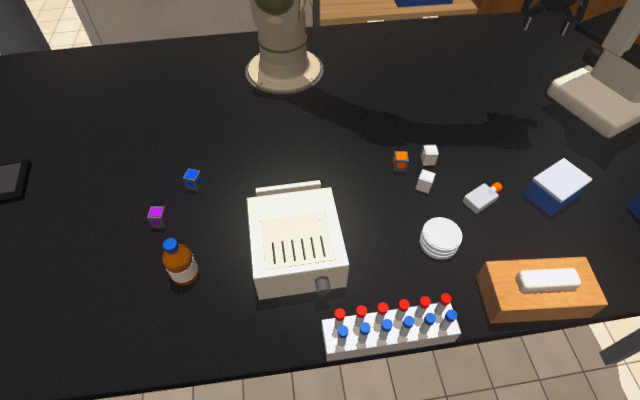

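Top view: the module's panel is at about (311–370, 211), its green cube is at (357, 203), and the orange cube is at (223, 247) with two white look-alikes at (192, 250) and (209, 218). The scene view agrees: orange is at (401, 160), with the whites next to it.

```bash
python3 - <<'E'
from h import *
d=snap('top');im=d['image'];hsv=cv2.cvtColor(im,cv2.COLOR_BGR2HSV)
def quad(mask,x0,x1,y0,y1,z,name):
    m=np.zeros(mask.shape,np.uint8);m[y0:y1,x0:x1]=mask[y0:y1,x0:x1]*255
    cs,_=cv2.findContours(m,cv2.RETR_EXTERNAL,cv2.CHAIN_APPROX_NONE);c=max(cs,key=cv2.contourArea)
    P=np.array([onz(d,u,v,z)[:2] for u,v in c[:,0].astype(float)])
    r=cv2.minAreaRect((P*1000).astype(np.float32));print(name,np.round(r[0]),np.round(r[1]),round(r[2],1),np.round(cv2.boxPoints(r)).tolist())
bright=hsv[...,2]>120
H,S=hsv[...,0],hsv[...,1]
quad((H>5)&(H<25)&(S>140)&(hsv[...,2]>150),210,240,235,260,.044,'orange')
quad(bright&(S<90),180,205,238,262,.044,'w1');quad(bright&(S<90),196,222,205,232,.044,'w2')
quad(bright,300,385,118,200,.1,'module');quad(bright&(S<120),300,385,208,220,.094,'panel')
quad((H>45)&(H<75)&(S>100),345,370,195,210,.082,'green')
cv2.imwrite('pics/c.png',np.hstack([cv2.resize(im[190:270,170:270],None,fx=4,fy=4),cv2.resize(im[190:270,290:390],None,fx=4,fy=4)]))
E
```

```text
orange [477. 262.] [26. 26.] 80.9 [[462.0, 251.0], [488.0, 247.0], [492.0, 272.0], [466.0, 276.0]]
w1 [465. 342.] [40. 37.] 83.0 [[444.0, 325.0], [481.0, 320.0], [486.0, 360.0], [449.0, 365.0]]
w2 [551. 305.] [39. 37.] 56.2 [[525.0, 299.0], [556.0, 278.0], [578.0, 311.0], [546.0, 332.0]]
module [702. -39.] [202. 193.] 1.3 [[599.0, 55.0], [603.0, -138.0], [805.0, -134.0], [800.0, 60.0]]
panel [572. -41.] [ 15. 150.] 1.6 [[563.0, 34.0], [567.0, -116.0], [582.0, -116.0], [578.0, 34.0]]
green [596. -84.] [10. 25.] 1.6 [[590.0, -71.0], [591.0, -97.0], [601.0, -96.0], [600.0, -71.0]]
```

View pics/c.png

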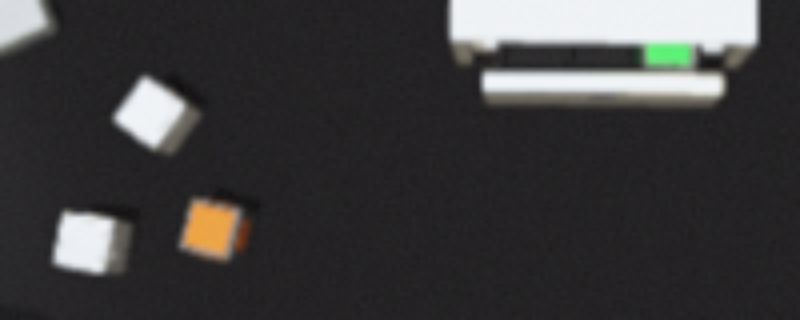

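Emit:
{"name": "send_rows", "arguments": {"increments": [[0,0,0,-0.136],[0,0,0,-0.136],[0,0,0,-0.136],[-2,-4,0,0],[-2,-4,0,0]]}}

```text
time: 0.65
tcp_pos: [0.3122, 0.5932, 0.2305]
orientation: [-3.141, -0.001, -3.114]
wrist_force: [1.8, -0.7, 1.4]
grip_width: 0.999
```

Emit:
{"name": "send_rows", "arguments": {"increments": [[-2,-4,0,0],[-2,-4,0,0],[-2,-4,0,0],[-2,-4,0,0],[-2,-4,0,0]]}}

```text
time: 1.15
tcp_pos: [0.4184, 0.3944, 0.2312]
orientation: [-3.141, 0.0, -3.116]
wrist_force: [0.2, 0.3, 0.4]
grip_width: 1.001
```

Emit:
{"name": "send_rows", "arguments": {"increments": [[-2,-4,0,0],[-2,-4,0,0],[-1,-4,0,0],[0,0,0,0]]}}

```text
time: 1.55
tcp_pos: [0.4727, 0.2709, 0.2311]
orientation: [-3.138, -0.0, -3.125]
wrist_force: [1.1, -0.1, 0.6]
grip_width: 0.995
```

```bash
python3 - <<'E'
from h import *
d=snap('wrist','w1.png');s=ctrl.sense();print(s['tcp_pos'],s['orientation'],s['joints'],s['wrist_force'])
print(-np.array(d['R']).T@d['t'],[proj(d,np.array(p)) for p in([.477,.262,.044],[.570,-.041,.094])])
E
```

```text
[0.47179345 0.27428016 0.23126321] [-3.14034422e+00 -2.95739029e-05 -3.12171559e+00] [-0.54880663  0.38791553 -0.11173281  2.00621902  0.06327182  0.75140511
  0.89207833] [1.27259939 0.65481919 0.76128769]
[0.38986677 0.27180017 0.37397926] [(np.float64(311.77314912943046), np.float64(178.91916294915933)), (np.float64(8.661811222676135), np.float64(276.38723619192876))]
```

View pics/w1.png

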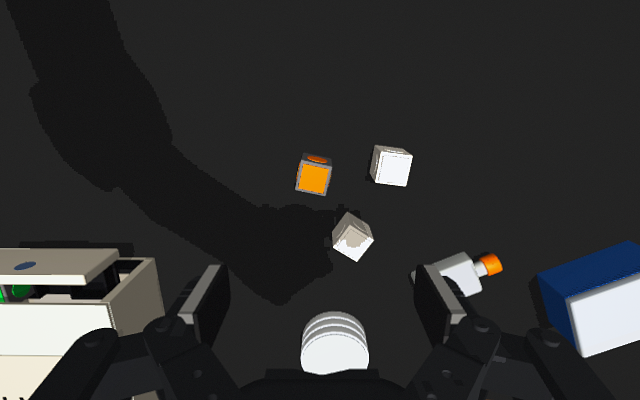

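The wrist view shows the orange cube's top at about (313, 180), matching the prediction of (312, 179). The panel is partly visible at the left.

```bash
cat >> h.py <<'E'
def rect(d,lo,hi,box,z,minv=0):
    h=cv2.cvtColor(d['image'],cv2.COLOR_BGR2HSV);m=cv2.inRange(h,np.array(lo),np.array(hi))
    x0,x1,y0,y1=box;k=np.zeros_like(m);k[y0:y1,x0:x1]=m[y0:y1,x0:x1]
    cs,_=cv2.findContours(k,cv2.RETR_EXTERNAL,cv2.CHAIN_APPROX_NONE);c=max(cs,key=cv2.contourArea)
    P=np.array([onz(d,u,v,z)[:2] for u,v in c[:,0].astype(float)]);r=cv2.minAreaRect((P*1000).astype(np.float32))
    return np.round(r[0],1),np.round(r[1],1),round(r[2],1),cv2.boundingRect(c)
E
python3 - <<'E'
from h import *
d=snap('wrist');print(rect(d,(8,150,150),(25,255,255),(285,340,163,205),.044))
E
```

```text
(array([476.5, 263.2]), array([27.1, 27.2]), 78.3, (295, 165, 30, 29))
```

Emit:
{"name": "send_rows", "arguments": {"increments": [[0.4,-4.5,0,0],[0.4,-4.5,0,0],[0.4,-4.5,0,0],[0.4,-4.5,0,0],[0.4,-4.5,0,0]], "fingers": 0}}

```text
time: 2.15
tcp_pos: [0.4564, 0.0523, 0.2314]
orientation: [3.141, 0.001, -3.113]
wrist_force: [0.8, -0.3, 0.8]
grip_width: 0.144
```

Emit:
{"name": "send_rows", "arguments": {"increments": [[0,-4,0,-0.01],[0,-4,0,0],[0,0,3,0],[0,0,3,0],[0,0,0,0]]}}

```text
time: 2.65
tcp_pos: [0.4577, -0.0267, 0.1689]
orientation: [3.141, -0.005, -3.104]
wrist_force: [0.3, 0.6, 0.1]
grip_width: 0.0
```

```bash
python3 - <<'E'
from h import *
d=snap('wrist','w2.png');s=ctrl.sense();print(s['tcp_pos'],s['orientation'],s['wrist_force'],s['grip_width'])
E
```

```text
[ 0.45840258 -0.02664574  0.17037697] [ 3.1411212  -0.00333504 -3.10415714] [ 0.8262074  -0.41024429  0.03393547] 0.001387845315504842
```

View pics/w2.png

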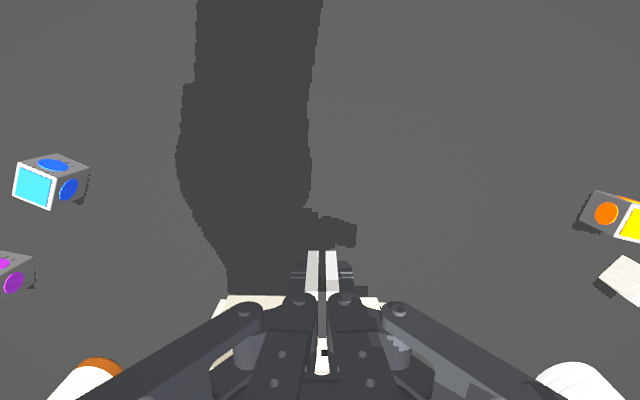

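Emit:
{"name": "send_rows", "arguments": {"increments": [[0,-1.5,4,0],[0,0,4,0.01],[0,0,2,0],[-3,0,0,0],[-3,0,0,0]]}}

```text
time: 3.2
tcp_pos: [0.5205, -0.0401, 0.0719]
orientation: [3.141, -0.001, -3.114]
wrist_force: [0.6, -1.0, 0.6]
grip_width: 0.005
```

Emit:
{"name": "send_rows", "arguments": {"increments": [[-1,0,0,0],[-0.5,0,0,0],[-0.3,0,0,0],[-0.3,0,0,0],[0,0,0,0]]}}

```text
time: 3.7
tcp_pos: [0.5402, -0.0408, 0.0716]
orientation: [-3.142, -0.0, -3.116]
wrist_force: [-0.1, -0.3, 0.9]
grip_width: 0.004
```

Emit:
{"name": "send_rows", "arguments": {"increments": [[-0.3,0,0,0],[-0.3,0,0,0],[-0.2,0,0,0],[-0.2,0,0,0],[-0.2,0,0,0]]}}

```text
time: 4.2
tcp_pos: [0.5525, -0.0406, 0.0712]
orientation: [-3.142, -0.0, -3.116]
wrist_force: [-0.3, -0.3, -0.1]
grip_width: -0.003
```

Emit:
{"name": "send_rows", "arguments": {"increments": [[-0.2,0,0,0],[-0.2,0,0,0],[-0.2,0,0,0],[0,0,0,0]]}}

```text
time: 4.6
tcp_pos: [0.5575, -0.0405, 0.0712]
orientation: [-3.141, -0.002, -3.116]
wrist_force: [-4.7, 0.2, 2.5]
grip_width: -0.002
```

Emit:
{"name": "send_rows", "arguments": {"increments": [[-0.1,0,0,0],[-0.1,0,0,0],[-0.1,0,0,0],[0,0,0,0]]}}

```text
time: 5.0
tcp_pos: [0.56, -0.0405, 0.0712]
orientation: [-3.141, -0.003, -3.117]
wrist_force: [-5.9, 1.0, 4.2]
grip_width: -0.001
```

Emit:
{"name": "send_rows", "arguments": {"increments": [[-0.1,0,0,0],[-0.1,0,0,0],[-0.1,0,0,0],[0,0,0,0]]}}

```text
time: 5.4
tcp_pos: [0.5629, -0.0405, 0.0712]
orientation: [-3.141, -0.003, -3.117]
wrist_force: [-6.6, 0.3, 4.3]
grip_width: 0.005
```

Emit:
{"name": "send_rows", "arguments": {"increments": [[-0.1,0,0,0],[-0.1,0,0,0],[0,0,0,0]]}}

```text
time: 5.7
tcp_pos: [0.5648, -0.0404, 0.0712]
orientation: [-3.141, -0.003, -3.117]
wrist_force: [-6.2, -0.7, 5.3]
grip_width: -0.002
```

Emit:
{"name": "send_rows", "arguments": {"increments": [[-0.1,0,-0.03,0],[0,0,0,0]]}}

```text
time: 5.9
tcp_pos: [0.5653, -0.0404, 0.0712]
orientation: [-3.141, -0.004, -3.117]
wrist_force: [-8.0, 0.3, 3.0]
grip_width: -0.001
```

Emit:
{"name": "send_rows", "arguments": {"increments": [[-0.1,0,0,0],[0,0,0,0]]}}

```text
time: 6.1
tcp_pos: [0.5664, -0.0404, 0.0712]
orientation: [-3.141, -0.004, -3.117]
wrist_force: [-6.7, 0.0, 2.5]
grip_width: -0.001
```

Emit:
{"name": "send_rows", "arguments": {"increments": [[-0.1,0,0,0],[0,0,0,0]]}}

```text
time: 6.3
tcp_pos: [0.5673, -0.0404, 0.0712]
orientation: [-3.141, -0.004, -3.117]
wrist_force: [-6.8, 0.3, 2.8]
grip_width: 0.0
```

Emit:
{"name": "send_rows", "arguments": {"increments": [[-0.1,0,0,0],[0,0,0,0]]}}

```text
time: 6.5
tcp_pos: [0.5683, -0.0403, 0.0712]
orientation: [-3.141, -0.004, -3.117]
wrist_force: [-6.7, -0.4, 3.0]
grip_width: 0.001
```

Emit:
{"name": "send_rows", "arguments": {"increments": [[-0.1,0,0,0],[0,0,0,0]]}}

```text
time: 6.7
tcp_pos: [0.569, -0.0403, 0.0712]
orientation: [-3.141, -0.005, -3.117]
wrist_force: [-7.0, -0.3, 4.5]
grip_width: 0.004
```

Emit:
{"name": "send_rows", "arguments": {"increments": [[-0.1,0,0,0],[0,0,0,0]]}}

```text
time: 6.9
tcp_pos: [0.5695, -0.0403, 0.0712]
orientation: [-3.141, -0.005, -3.117]
wrist_force: [-9.4, -0.2, 5.3]
grip_width: 0.005
```

Emit:
{"name": "send_rows", "arguments": {"increments": [[-0.1,0,0,0],[0,0,0,0]]}}

```text
time: 7.1
tcp_pos: [0.5701, -0.0403, 0.0712]
orientation: [-3.141, -0.006, -3.117]
wrist_force: [-11.3, 0.2, 6.2]
grip_width: 0.003
```

Emit:
{"name": "send_rows", "arguments": {"increments": [[-0.08,0,-0.03,0],[0,0,0,0]]}}

```text
time: 7.3
tcp_pos: [0.5703, -0.0403, 0.0712]
orientation: [-3.141, -0.007, -3.117]
wrist_force: [-11.4, 1.0, 4.5]
grip_width: -0.0
```

Emit:
{"name": "send_rows", "arguments": {"increments": [[-0.08,0,0,0],[0,0,0,0]]}}

```text
time: 7.5
tcp_pos: [0.5707, -0.0403, 0.0712]
orientation: [-3.141, -0.008, -3.117]
wrist_force: [-12.3, -0.6, 6.2]
grip_width: -0.0
```

Emit:
{"name": "send_rows", "arguments": {"increments": [[-0.08,0,-0.02,0],[0,0,0,0]]}}

```text
time: 7.7
tcp_pos: [0.571, -0.0403, 0.0712]
orientation: [-3.141, -0.009, -3.117]
wrist_force: [-12.9, -0.2, 4.7]
grip_width: -0.001
```

Push is about 13 N, so the latch should have switched. I'll back off steadily.

Emit:
{"name": "send_rows", "arguments": {"increments": [[0.5,0,0,0],[1,0,0,0],[1,0,0,0],[1.5,0,0,0],[2,0,0,0]]}}

```text
time: 8.2
tcp_pos: [0.5169, -0.0414, 0.0724]
orientation: [3.141, 0.004, -3.116]
wrist_force: [0.4, 0.1, -0.1]
grip_width: 0.002
```

Emit:
{"name": "send_rows", "arguments": {"increments": [[2.5,0,0,0],[2.5,0,0,0],[2,0,0,0],[0,2,-3,0],[0,4,-4,0]]}}

```text
time: 8.7
tcp_pos: [0.4442, 0.0109, 0.1377]
orientation: [-3.141, -0.0, -3.121]
wrist_force: [0.8, 0.4, 0.9]
grip_width: -0.002
```

Emit:
{"name": "send_rows", "arguments": {"increments": [[0,4.5,-2,0],[0,4.5,0,0],[0,4.5,0,0.09],[0,4.5,0,0.09],[0,0,0,0]], "fingers": 5.4}}

```text
time: 9.2
tcp_pos: [0.445, 0.1999, 0.1581]
orientation: [3.136, 0.004, 2.993]
wrist_force: [-0.5, -0.6, 0.4]
grip_width: 0.633
```

```bash
python3 - <<'E'
from h import *
d=snap('top');w=snap('wrist','w3.png');s=ctrl.sense();print(s['time'],s['tcp_pos'],s['orientation'],s['grip_width'])
im=d['image'];cv2.imwrite('pics/t2.png',np.hstack([cv2.resize(im[185:265,290:390],None,fx=4,fy=4),cv2.resize(w['image'],(512,320))]))
print(rect(w,(8,150,150),(25,255,255),(200,480,80,320),.044))
E
```

```text
9.3 [0.44426774 0.19360486 0.15770427] [3.14028935e+00 1.90738394e-03 2.99093441e+00] 0.633137232587309
(array([476.6, 263.3]), array([27.4, 27.4]), 78.5, (385, 206, 36, 30))
```

View pics/t2.png

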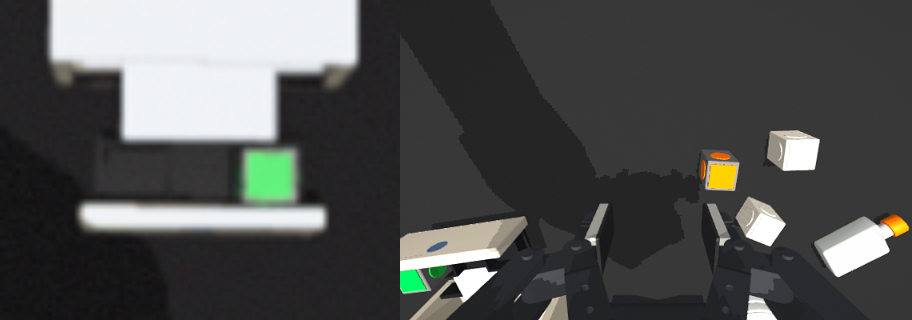

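Drawer is fully open. The cube is at (0.4766, 0.2633) and turned about −11.5°.

Emit:
{"name": "send_rows", "arguments": {"increments": [[0,0,0,0.05],[-0.8,3.7,0,0],[-1,3.8,0,0],[0,0,4,0],[0,0,0,0]]}}

```text
time: 9.8
tcp_pos: [0.4758, 0.2598, 0.1145]
orientation: [-3.138, -0.003, 2.937]
wrist_force: [-0.5, -0.0, -0.2]
grip_width: 0.631
```

```bash
python3 - <<'E'
from h import *
s=ctrl.sense();y=s['orientation'][2];e=np.array([.4766,.2633])-s['tcp_pos'][:2];c,n=np.cos(y),np.sin(y)
print(s['tcp_pos'],y,e@[c,n]*100,e@[n,-c]*100)
E
```

```text
[0.47577698 0.25976777 0.11451599] 2.936505416650685 -0.008642238222089009 0.3625819692087454
```

Emit:
{"name": "send_rows", "arguments": {"increments": [[0,0.3,3,0],[0,0,3,0],[0,0,2,0],[0,0,1.2,0],[0,0,0,0]]}}

```text
time: 10.3
tcp_pos: [0.4773, 0.2628, 0.0252]
orientation: [-3.14, -0.001, 2.935]
wrist_force: [0.6, 1.0, 0.6]
grip_width: 0.634
```

Emit:
{"name": "send_rows", "arguments": {"increments": [[0,0,0,0],[0,0,0,0]]}}

```text
time: 10.5
tcp_pos: [0.4781, 0.2645, 0.0268]
orientation: [3.141, 0.001, 2.936]
wrist_force: [1.0, -0.1, -0.1]
grip_width: 0.631
```

Emit:
{"name": "send_rows", "arguments": {"increments": [[0.1,-0.1,0.4,0],[0,0,0.4,0],[0,0,0,0],[0,0,0,0]]}}

```text
time: 10.9
tcp_pos: [0.4762, 0.2639, 0.0174]
orientation: [-3.141, -0.0, 2.937]
wrist_force: [-0.1, -0.3, -0.2]
grip_width: 0.632
```

Emit:
{"name": "send_rows", "arguments": {"increments": [[0,0,0,0],[0,0,0,0],[0,0,0,0],[0,0,0,0],[0,0,0,0]], "fingers": 2.5, "squeeze": 25}}

```text
time: 11.4
tcp_pos: [0.4763, 0.2639, 0.0176]
orientation: [3.141, 0.0, 2.937]
wrist_force: [-0.7, -0.4, 2.9]
grip_width: 0.395
```

Emit:
{"name": "send_rows", "arguments": {"increments": [[0,0,-1,0],[0,0,-4,0],[0,0,-4,0],[0,0,-2,0],[0,0,0,0]]}}

```text
time: 11.9
tcp_pos: [0.4775, 0.2646, 0.1308]
orientation: [3.138, 0.004, 2.937]
wrist_force: [-0.5, 0.4, -0.1]
grip_width: 0.393
```

```bash
python3 - <<'E'
from h import *
d=snap('top');w=snap('wrist');s=ctrl.sense();print(s['time'],s['tcp_pos'],s['orientation'],s['grip_width'],s['wrist_force'])
im=d['image'];cv2.imwrite('pics/g.png',w['image'])
# panel top, green cube top, all from top view
print('panel',rect(d,(0,0,130),(179,70,255),(300,390,232,247),.094))
print('green',rect(d,(45,100,80),(75,255,255),(340,375,215,240),.082))
print('box',rect(d,(0,0,130),(179,120,255),(295,390,118,202),.1))
E
```

```text
12.0 [0.47623942 0.26396905 0.12796866] [3.14072495e+00 7.48233290e-04 2.93697714e+00] 0.3916706935547639 [ 0.02909438 -0.71809303 -0.17748434]
panel (array([507.6, -42.4]), array([ 24.7, 148.1]), 1.5, (310, 232, 61, 11))
green (array([530.8, -84.9]), array([27.6, 25.1]), 0.9, (352, 223, 11, 12))
box (array([698.1, -39.3]), array([204.5, 193. ]), 1.2, (302, 123, 78, 79))
```

View pics/g.png

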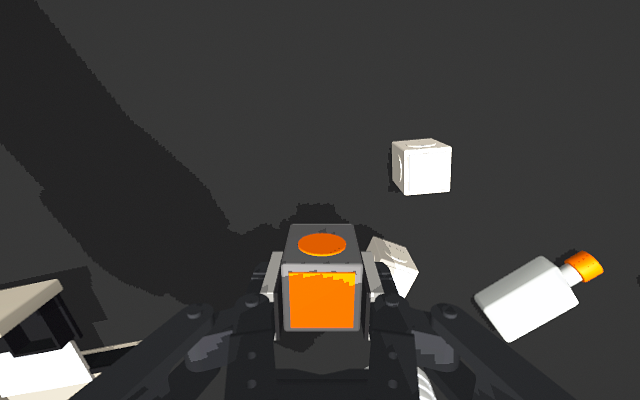

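Cube is held square in the jaws. It's centred about column 320.

Emit:
{"name": "send_rows", "arguments": {"increments": [[0,0,-3,-0.115],[0,0,-1,-0.115],[0,-4.5,0,0],[0,-4.5,0,0],[-0.6,-4.5,0,0]]}}

```text
time: 12.5
tcp_pos: [0.4841, 0.1276, 0.1661]
orientation: [-3.141, -0.003, -3.115]
wrist_force: [0.8, -0.6, -1.4]
grip_width: 0.394
```

Emit:
{"name": "send_rows", "arguments": {"increments": [[-2,-4.5,0,0],[-2,-4.5,0,0],[0,-4,0,0],[0,0,0,0],[0,0,0,0]]}}

```text
time: 13.0
tcp_pos: [0.5281, -0.0009, 0.1662]
orientation: [-3.142, -0.003, -3.119]
wrist_force: [-1.4, 1.3, -1.5]
grip_width: 0.393
```

```bash
python3 - <<'E'
from h import *
w=snap('wrist','p1.png');s=ctrl.sense();p=s['tcp_pos'];print(s['time'],p,s['orientation'],s['wrist_force'])
print('held',rect(w,(5,150,120),(28,255,255),(250,390,255,345),p[2]-.0174+.044))
print('green',rect(w,(40,100,80),(80,255,255),(0,320,150,400),.082))
E
```

```text
13.05 [5.28254461e-01 5.20568807e-04 1.66371796e-01] [ 3.14116829e+00 -2.09388056e-03 -3.11654300e+00] [ 0.20458845  1.3780751  -0.416387  ]
held (array([528.9,   0.9]), array([27.4, 27.3]), 1.2, (289, 272, 66, 56))
green (array([530.5, -82.8]), array([27.6, 27.6]), 89.3, (190, 192, 39, 36))
```

View pics/p1.png

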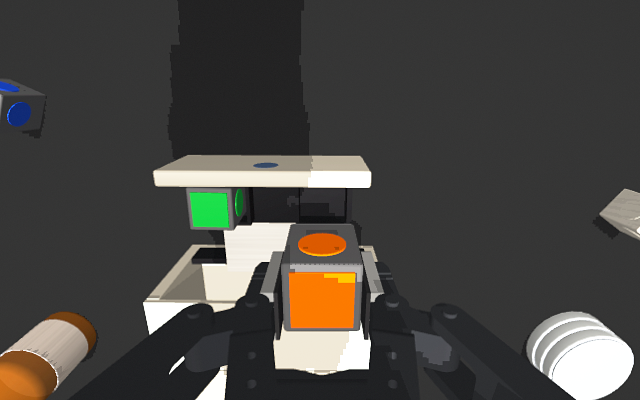

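The view shows the held cube at about (321, 300), the green cube at (209, 210), and the panel's top-face edges at rows 170–187, columns 154–371.

```bash
python3 - <<'E'
from h import *
w=snap('wrist');g=w['image'].max(2)
for v in(174,178,182):
    r=np.where(g[v,130:400]>110)[0]+130;a,b=onz(w,r[0],v,.094),onz(w,r[-1]+1,v,.094);print(v,r[0],r[-1],a[:2],b[:2],(a+b)[:2]/2)
for u in(170,260,350):
    c=np.where(g[140:188,u]>110)[0]+140;col=w['image'][150:192,u].max(1).astype(int);print(u,c[-1],onz(w,u,c[-1]+1,.094)[:2],col.tolist())
t=snap('top');tg=t['image'].max(2)
for v in (235,236,237):
    r=np.where(tg[v,295:390]>110)[0]+295;a,b=onz(t,r[0],v,.094),onz(t,r[-1]+1,v,.094);print('top',a[:2],b[:2],(a+b)[1]/2)
h=np.array([.5289,.0009])
E
```

```text
174 151 369 [ 0.50131815 -0.11494015] [0.49773855 0.03478103] [ 0.49952835 -0.04007956]
178 152 369 [ 0.50413209 -0.11465239] [0.50054786 0.03498346] [ 0.50233998 -0.03983446]
182 152 368 [ 0.50698496 -0.1150563 ] [0.50339676 0.0344992 ] [ 0.50519086 -0.04027855]
170 185 [ 0.50956459 -0.10293988] [47, 47, 56, 56, 53, 55, 55, 55, 54, 52, 54, 106, 154, 150, 151, 151, 151, 151, 150, 168, 236, 243, 249, 249, 248, 248, 247, 247, 246, 245, 244, 244, 242, 242, 240, 233, 31, 52, 53, 54, 54, 54]
260 186 [ 0.50879525 -0.0406127 ] [37, 36, 35, 33, 63, 157, 150, 149, 151, 150, 152, 149, 113, 100, 101, 101, 103, 130, 156, 154, 196, 240, 245, 248, 247, 247, 247, 247, 246, 246, 245, 245, 244, 243, 242, 232, 211, 26, 37, 39, 37, 37]
350 187 [0.50800873 0.02164816] [54, 54, 55, 52, 55, 107, 195, 190, 188, 189, 188, 189, 189, 188, 190, 191, 192, 192, 191, 188, 204, 255, 255, 255, 255, 255, 255, 255, 255, 255, 255, 255, 255, 255, 255, 255, 255, 164, 41, 49, 51, 49]
top [0.50930242 0.06625825] [ 0.51358038 -0.08422676] -0.008984252739092438
top [0.50676114 0.06863026] [ 0.51110949 -0.08426884] -0.007819290683722002
top [0.50436813 0.06606745] [ 0.50956775 -0.11892357] -0.026428063038475794
```

Emit:
{"name": "send_rows", "arguments": {"increments": [[-0.05,0.12,2,0],[0,0,3,0],[0,0,2,0],[0,0,1,0],[0,0,0,0]]}}

```text
time: 13.65
tcp_pos: [0.5287, 0.0025, 0.0863]
orientation: [3.141, -0.002, -3.114]
wrist_force: [-0.2, -0.3, -0.2]
grip_width: 0.394
```

Emit:
{"name": "send_rows", "arguments": {"increments": [[0,0,0,0],[0,0,0,0]]}}

```text
time: 13.85
tcp_pos: [0.53, 0.0016, 0.0884]
orientation: [3.141, 0.002, -3.116]
wrist_force: [-0.4, 0.1, -1.2]
grip_width: 0.393
```

```bash
python3 - <<'E'
from h import *
w=snap('wrist','p2.png');s=ctrl.sense();p=s['tcp_pos'];print(s['time'],p,s['orientation'],s['wrist_force'])
print('held',rect(w,(5,150,120),(28,255,255),(250,390,255,345),p[2]-.0174+.044))
print('green',rect(w,(40,100,80),(80,255,255),(0,280,100,400),.082))
E
```

```text
13.9 [0.52999945 0.00147681 0.0884519 ] [ 3.14149238e+00  1.76311512e-03 -3.11617789e+00] [ 0.83881151 -0.75525979 -1.04673004]
held (array([530.8,   3.5]), array([27.5, 27.4]), 1.4, (289, 272, 66, 56))
green (array([530.6, -83.1]), array([27.7, 27.8]), 89.9, (124, 233, 61, 49))
```

View pics/p2.png

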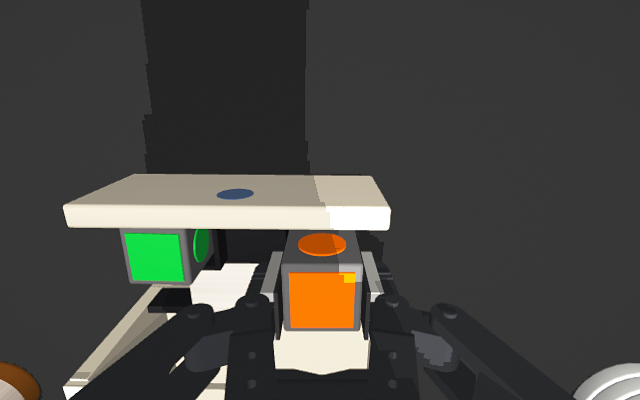

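The panel front is now at rows 175–228, with its ends at about columns 64 and 390. The cube sits just behind it.

```bash
python3 - <<'E'
from h import *
w=snap('wrist');s=ctrl.sense();p=s['tcp_pos'];print(p,s['orientation'][2])
print('held',rect(w,(5,150,120),(28,255,255),(250,390,255,345),p[2]-.0174+.044)[0])
print('green',rect(w,(40,100,80),(80,255,255),(0,280,100,400),.082)[0])
g=w['image'].max(2)
for v in(212,216,220):
    r=np.where(g[v,40:420]>150)[0]+40;a,b=onz(w,r[0],v,.094),onz(w,r[-1]+1,v,.094);print(v,r[0],r[-1],(a+b)[:2]/2,np.linalg.norm(a-b))
for u in(100,110,260):
    c=np.where(g[180:236,u]>150)[0]+180;print(u,c[-1],onz(w,u,c[-1]+1,.094)[:2])
E
```

```text
[0.52993284 0.00141842 0.08838688] -3.1163109718566844
held [530.8   3.3]
green [530.6 -83.1]
212 64 390 [ 0.49984566 -0.04037213] 0.1487943772114639
216 65 390 [ 0.50179344 -0.04027733] 0.14897148522477283
220 67 389 [ 0.50375753 -0.04017733] 0.14822712444129624
100 227 [ 0.5092305  -0.09971737]
110 227 [ 0.50910876 -0.09504388]
260 228 [ 0.50783785 -0.02558618]
```

Emit:
{"name": "send_rows", "arguments": {"increments": [[0.13,-0.15,0.7,0],[0,0,0.5,0],[0,0,0,0]]}}

```text
time: 14.25
tcp_pos: [0.5277, -0.0004, 0.0747]
orientation: [-3.142, -0.001, -3.117]
wrist_force: [-0.2, -0.7, -0.9]
grip_width: 0.392
```

Emit:
{"name": "send_rows", "arguments": {"increments": [[0,0,0.3,0],[0,0,0.2,0],[0,0,0,0]]}}

```text
time: 14.55
tcp_pos: [0.528, -0.0002, 0.0701]
orientation: [-3.142, -0.0, -3.116]
wrist_force: [0.4, -0.5, -0.8]
grip_width: 0.393
```

Emit:
{"name": "send_rows", "arguments": {"increments": [[0,0,0.2,0],[0,0,0.2,0],[0,0,0,0]]}}

```text
time: 14.85
tcp_pos: [0.5281, -0.0002, 0.0662]
orientation: [-3.142, -0.0, -3.116]
wrist_force: [-0.2, -0.2, -0.6]
grip_width: 0.391
```

Cube is 5 mm below the wall tops with no contact.

Emit:
{"name": "send_rows", "arguments": {"increments": [[0,0,0.3,0],[0,0,0.3,0],[0,0,0,0]]}}

```text
time: 15.15
tcp_pos: [0.5279, -0.0002, 0.06]
orientation: [-3.142, -0.001, -3.116]
wrist_force: [0.7, -0.9, -0.6]
grip_width: 0.396
```

Emit:
{"name": "send_rows", "arguments": {"increments": [[0,0,0.2,0],[0,0,0.1,0],[0,0,0,0]]}}

```text
time: 15.45
tcp_pos: [0.5281, -0.0002, 0.0573]
orientation: [-3.142, -0.0, -3.116]
wrist_force: [-0.2, -0.6, -0.6]
grip_width: 0.393
```

Emit:
{"name": "send_rows", "arguments": {"increments": [[0,0,0.1,0],[0,0,0,0]]}}

```text
time: 15.65
tcp_pos: [0.5281, -0.0002, 0.0564]
orientation: [-3.142, -0.0, -3.116]
wrist_force: [0.5, -0.6, -0.4]
grip_width: 0.397
```

Emit:
{"name": "send_rows", "arguments": {"increments": [[0,0,0.05,0],[0,0,0,0]]}}

```text
time: 15.85
tcp_pos: [0.5281, -0.0002, 0.0559]
orientation: [-3.142, -0.0, -3.116]
wrist_force: [-0.2, 0.5, -0.5]
grip_width: 0.397
```

Emit:
{"name": "send_rows", "arguments": {"increments": [[0,0,0.05,0],[0,0,0,0]]}}

```text
time: 16.05
tcp_pos: [0.5282, -0.0002, 0.0555]
orientation: [-3.142, 0.0, -3.116]
wrist_force: [0.8, 0.2, 0.5]
grip_width: 0.396
```

Emit:
{"name": "send_rows", "arguments": {"increments": [[0,0,0.05,0],[0,0,0,0]]}}

```text
time: 16.25
tcp_pos: [0.5282, -0.0002, 0.0555]
orientation: [-3.142, 0.0, -3.116]
wrist_force: [-1.3, 0.2, 7.3]
grip_width: 0.394
```

Cube is on the floor (7 N). Releasing with a partial opening, then lifting.

Emit:
{"name": "send_rows", "arguments": {"increments": [[0,0,-0.05,0],[0,0,0,0],[0,0,0,0],[0,0,0,0],[0,0,0,0]], "fingers": 5.2}}

```text
time: 16.75
tcp_pos: [0.5281, -0.0002, 0.0554]
orientation: [-3.142, -0.0, -3.116]
wrist_force: [0.6, 0.0, -0.8]
grip_width: 0.608
```

Emit:
{"name": "send_rows", "arguments": {"increments": [[0,0,-1,0],[0,0,-2,0],[0,0,-3,0],[0,0,-3,0],[0,0,-3,0]]}}

```text
time: 17.25
tcp_pos: [0.5279, -0.0003, 0.1773]
orientation: [3.142, 0.0, -3.116]
wrist_force: [0.2, -0.6, -0.8]
grip_width: 0.608
```

Emit:
{"name": "send_rows", "arguments": {"increments": [[4,0,0,0],[4,-2,0,0],[1,-2,0,0],[0,0,0,0]], "fingers": 0}}

```text
time: 17.65
tcp_pos: [0.437, -0.0447, 0.1764]
orientation: [-3.141, -0.0, -3.119]
wrist_force: [0.0, 1.0, 0.1]
grip_width: -0.0
```

```bash
python3 - <<'E'
from h import *
d=snap('top');s=ctrl.sense();print(s['time'],s['tcp_pos'],s['orientation'],s['grip_width'])
print('green',rect(d,(45,100,80),(75,255,255),(340,375,215,240),.082))
try: print('orange',rect(d,(5,140,120),(25,255,255),(300,345,210,245),.082))
except Exception as e: print(e)
im=d['image'];cv2.imwrite('pics/o.png',cv2.resize(im[185:285,270:400],None,fx=5,fy=5))
E
```

```text
17.7 [ 0.43869401 -0.04346408  0.1763277 ] [-3.14131068e+00  9.28913313e-04 -3.11863335e+00] 5.59719656988487e-05
green (array([530.8, -84.9]), array([27.7, 25.1]), 1.1, (352, 223, 11, 12))
orange (array([5.297e+02, 2.000e-01]), array([20.1, 25.1]), 1.6, (318, 224, 11, 9))
```

View pics/o.png

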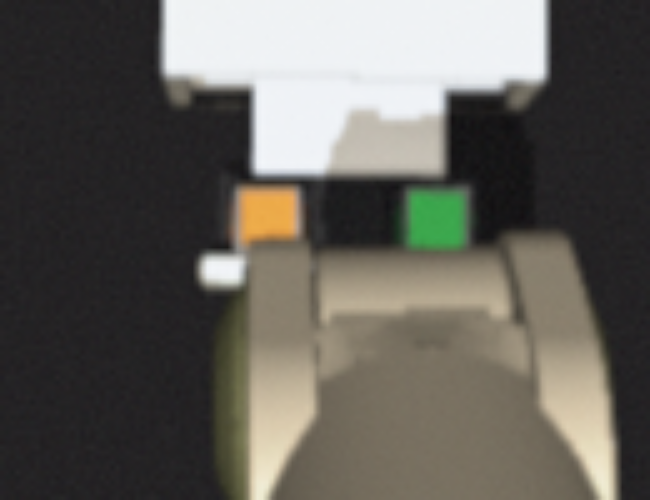

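Orange cube is seated at (0.5297, 0.000), and the green one is in place. Now closing the drawer.

Emit:
{"name": "send_rows", "arguments": {"increments": [[0,0,4,0],[0,0,4,0],[0,0,2.4,0],[0,0,0,0],[-2,0,0,0]]}}

```text
time: 18.2
tcp_pos: [0.457, -0.0416, 0.0713]
orientation: [3.142, -0.005, -3.116]
wrist_force: [-0.1, -0.2, -0.1]
grip_width: -0.002
```

Emit:
{"name": "send_rows", "arguments": {"increments": [[-1,0,0,0],[-0.5,0,0,0],[-0.4,0,0,0],[-0.4,0,0,0],[-0.4,0,0,0]]}}

```text
time: 18.7
tcp_pos: [0.4861, -0.0413, 0.0718]
orientation: [-3.142, -0.0, -3.116]
wrist_force: [-1.8, 0.6, 1.5]
grip_width: -0.001
```

Emit:
{"name": "send_rows", "arguments": {"increments": [[-0.4,0,0,0],[-0.4,0,0,0],[-0.4,0,0,0],[-0.4,0,0,0],[-0.4,0,0,0]]}}

```text
time: 19.2
tcp_pos: [0.506, -0.041, 0.0714]
orientation: [-3.141, -0.001, -3.117]
wrist_force: [-5.1, -1.3, 2.9]
grip_width: 0.001
```

Emit:
{"name": "send_rows", "arguments": {"increments": [[-0.4,0,-0.02,0],[-0.4,0,0,0],[-0.4,0,0,0],[-0.4,0,0,0],[-0.4,0,0,0]]}}

```text
time: 19.7
tcp_pos: [0.5257, -0.0407, 0.0714]
orientation: [-3.141, -0.002, -3.117]
wrist_force: [-6.3, -2.0, 2.4]
grip_width: 0.0
```

Emit:
{"name": "send_rows", "arguments": {"increments": [[-0.4,0,-0.02,0],[-0.4,0,0,0],[-0.4,0,0,0],[-0.4,0,0,0],[-0.4,0,0,0]]}}

```text
time: 20.2
tcp_pos: [0.5452, -0.0403, 0.0714]
orientation: [-3.141, -0.002, -3.117]
wrist_force: [-5.5, -2.7, 1.3]
grip_width: -0.001
```

Emit:
{"name": "send_rows", "arguments": {"increments": [[-0.3,0,-0.02,0],[-0.3,0,0,0],[-0.3,0,0,0],[-0.2,0,0,0],[0,0,0,0]]}}

```text
time: 20.7
tcp_pos: [0.5563, -0.0401, 0.0715]
orientation: [-3.141, -0.002, -3.117]
wrist_force: [-6.9, -4.5, 0.2]
grip_width: -0.001
```

Emit:
{"name": "send_rows", "arguments": {"increments": [[-0.3,-0.03,0,0],[-0.3,0,0,0],[-0.2,0,0,0],[0,0,0,0]]}}

```text
time: 21.1
tcp_pos: [0.5642, -0.04, 0.0715]
orientation: [-3.141, -0.003, -3.117]
wrist_force: [-6.4, -1.8, 0.3]
grip_width: 0.003
```

Emit:
{"name": "send_rows", "arguments": {"increments": [[-0.2,-0.02,0,0],[-0.1,0,0,0],[0,0,0,0]]}}

```text
time: 21.4
tcp_pos: [0.567, -0.04, 0.0715]
orientation: [-3.141, -0.003, -3.117]
wrist_force: [-7.1, -1.8, 1.3]
grip_width: -0.0
```

Emit:
{"name": "send_rows", "arguments": {"increments": [[-0.1,-0.02,0,0],[0,0,0,0]]}}

```text
time: 21.6
tcp_pos: [0.568, -0.04, 0.0715]
orientation: [-3.142, -0.003, -3.116]
wrist_force: [-6.5, -1.5, 0.4]
grip_width: -0.005
```

Emit:
{"name": "send_rows", "arguments": {"increments": [[-0.1,0,0,0],[0,0,0,0]]}}

```text
time: 21.8
tcp_pos: [0.5687, -0.04, 0.0715]
orientation: [-3.142, -0.003, -3.116]
wrist_force: [-7.5, -0.7, 1.8]
grip_width: 0.004
```

Emit:
{"name": "send_rows", "arguments": {"increments": [[-0.1,0,0,0],[0,0,0,0]]}}

```text
time: 22.0
tcp_pos: [0.5693, -0.04, 0.0714]
orientation: [-3.141, -0.004, -3.116]
wrist_force: [-9.1, -1.1, 2.2]
grip_width: -0.003
```

Emit:
{"name": "send_rows", "arguments": {"increments": [[-0.1,-0.01,0,0],[0,0,0,0]]}}

```text
time: 22.2
tcp_pos: [0.5699, -0.04, 0.0714]
orientation: [-3.142, -0.005, -3.116]
wrist_force: [-9.9, -0.5, 4.0]
grip_width: 0.0
```

Emit:
{"name": "send_rows", "arguments": {"increments": [[-0.1,0,-0.02,0],[0,0,0,0]]}}

```text
time: 22.4
tcp_pos: [0.5703, -0.04, 0.0715]
orientation: [-3.142, -0.006, -3.116]
wrist_force: [-11.0, -0.3, 3.8]
grip_width: -0.001
```

Emit:
{"name": "send_rows", "arguments": {"increments": [[-0.1,0,-0.02,0],[0,0,0,0]]}}

```text
time: 22.6
tcp_pos: [0.5707, -0.04, 0.0715]
orientation: [-3.142, -0.007, -3.116]
wrist_force: [-11.8, 0.0, 2.9]
grip_width: 0.001
```

Emit:
{"name": "send_rows", "arguments": {"increments": [[-0.1,0,-0.01,0],[0,0,0,0]]}}

```text
time: 22.8
tcp_pos: [0.5711, -0.04, 0.0715]
orientation: [-3.142, -0.008, -3.116]
wrist_force: [-13.3, -0.8, 3.4]
grip_width: -0.0
```

Emit:
{"name": "send_rows", "arguments": {"increments": [[0.2,0,0,0],[0.3,0,0,0],[0.4,0,0,0],[0.6,0,0,0],[1,0,0,0]]}}

```text
time: 23.3
tcp_pos: [0.5514, -0.0402, 0.0726]
orientation: [3.141, 0.003, -3.116]
wrist_force: [-0.2, -0.2, -0.3]
grip_width: 0.001
```

Emit:
{"name": "send_rows", "arguments": {"increments": [[2,0,0,0],[4,0,0,0],[4,0,-3,0],[0,4,-3,0],[0,4.5,0,0]]}}

```text
time: 23.8
tcp_pos: [0.4498, 0.0415, 0.1359]
orientation: [3.141, 0.008, -3.122]
wrist_force: [2.5, 0.9, -0.6]
grip_width: -0.001
```

Emit:
{"name": "send_rows", "arguments": {"increments": [[0,4.5,-2,0],[0,4.5,0,0],[0,4.5,0,0],[0,4.5,0,0],[0,0,0,0]]}}

```text
time: 24.3
tcp_pos: [0.4442, 0.2298, 0.1532]
orientation: [3.136, 0.004, -3.108]
wrist_force: [-0.9, -0.2, -0.8]
grip_width: -0.003
```

```bash
python3 - <<'E'
from h import *
d=snap('top');s=ctrl.sense();print(s['time'],s['tcp_pos'],s['wrist_force'])
print('panel',rect(d,(0,0,120),(179,120,255),(300,385,208,220),.094))
print('green',rect(d,(45,100,80),(75,255,255),(340,375,190,240),.082))
print('orange',rect(d,(5,140,120),(25,255,255),(300,345,190,245),.082))
cv2.imwrite('pics/f.png',cv2.resize(d['image'][110:270,170:470],None,fx=2.6,fy=2.6))
E
```

```text
24.35 [0.4439962  0.22614939 0.15297274] [ 1.09160947 -1.75970773  0.25332884]
panel (array([572.2, -41. ]), array([ 15.1, 149.6]), 1.6, (310, 208, 61, 7))
green (array([594.3, -83.9]), array([12.8, 25.4]), 1.6, (352, 201, 11, 6))
orange (array([593.1,   0.8]), array([10.2, 22.8]), 1.6, (319, 201, 10, 5))
```

View pics/f.png

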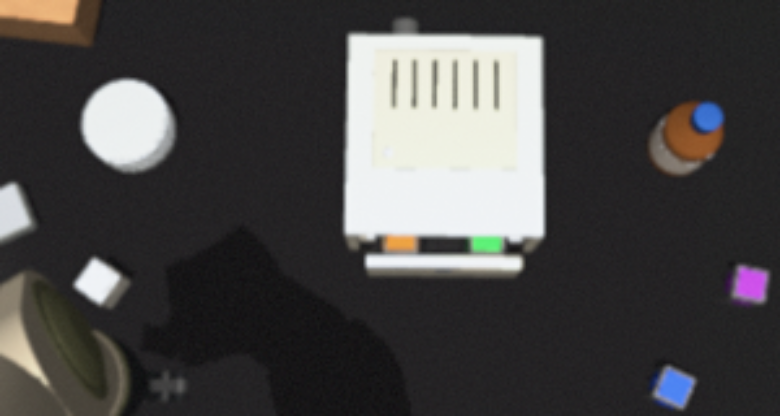

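The panel is back at its starting position (572.2, against 572 at the start), with the orange cube visible at (400, 243) and the green at (487, 243).

```bash
python3 -c "
from workcell import ctrl
print(ctrl.job_done())"
```

```text
the job is handed in; nothing more can be done
None
```

The drawer was released, loaded with the orange cube and pushed shut, and the job was handed in at about 24 s of the 72 s limit. The hand-in gives no verdict, so what follows is from my own readings.

- **Opening:** I pressed the front to about 13 N along the push, or about 14 N with the rubbing force. The drawer sprang open about 65 mm by the panel edge in the top view; I took that as fully open.
- **Placing:** The cube went in without touching the walls and met the pocket floor with about 7 N. I let go and lifted clear. From above it stood about 85 mm from the green cube, where the pockets are 84 mm apart.
- **Closing:** I pushed to about 13 N again and backed off. In the last picture the panel was at x = 572 mm, the same as when latched at the start, about 1 s after I let go. Both cubes were in their pockets and the arm was clear.
- **Disagreements:** The wrist camera read about 2 mm off in y from the arm's own position, so I placed the cube relative to what that camera saw. The final view shows only part of each cube's top, so I did not measure their exact seating after closing.
- **Other things:** I did not measure the other items again at the end. The blue and violet cubes, dishes, bottle and one white look-alike showed no visible shift in the last picture. The flask was out of view, and the arm hid the other look-alike.

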